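Set the tube carousel back one notch

ROBOT

A 6-joint arm with a two-finger parallel gripper is mounted at the origin on the work surface. World frame = base frame: x ahead of the robot, y to its left, z up, the work surface at z = 0. Lengths are in m, angles in rad, forces in N, time in s.
With the tool pointing down it reaches from about 0.35 to 0.775 m from the base axis. Payload 7.3 kg.
Tool frame: the origin (TCP) lies on the mounting face of the last link; the fingertips stand 178 mm ahead of it and the grasp point (between the pads) lies 159 mm ahead of it (robot.tcp_to_tips is the distance from the TCP to the fingertips, in m); z points along the fingers, y is the direction in which the jaws open and shut (so a half turn about z gives the same grasp; the last joint's range is limited). The gripper opens to 92 mm and grips with 3 to 60 N. Pads are 19 mm wide; open, the fingers measure 130 mm over their backs; the gripper's body (75 mm by 190 mm) begins 47 mm behind the grasp point.
Start: joints at [-1.256, 0.342, 1.524, -0, 1.275, -0.146], TCP at [0.233, -0.47, 0.405] pointing down, gripper open.
Joint ranges: [-2.53, 2.53], [-0.77, 2.02], [0.04, 2.7], [-1, 4.14], [0.28, 2.66], [-3.11, 3.11]. Speed limits (rad/s): [2.57, 2.57, 3.14, 3.14, 3.14, 3.14].

INTERFACE

Orientations are given as [roll, pitch, yaw] about the fixed x, y, z axes, in that order (R = Rz(yaw) Ry(pitch) Rx(roll)).
In Python, from cell import robot, viewer gives the robot as it stands.
- The arm moves only by the shell command python3 -m creep 'ROWS' [OPENING] [FORCE]. ROWS is JSON, a list that holds one entry, the list of rows, each a list of 6 numbers: the shift along the world's x, y, z in mm, then the turn, a rotation vector about the world's x, y, z in degrees. A call has 1 to 5 rows; each row shifts and turns the pose as measured when the row begins; what a row does not reach is not made up. A row lasts 1/12 s, in which the tool goes at most 41.7 mm and 7.16 degrees, less where a joint would pass 70% of its speed; a pose out of reach is approached as far as the arm can. A call with a gripper value outside its range is refused whole. OPENING is the closure, from -1 (fully open) to 1 (shut), set as the call begins (- or left out, the last holds). The fingers move at their own pace and stop on an object; FORCE is the grip in N (left out, the last holds). Time passes only in rows, so rows that do not move let the fingers close. It gives the time, the measured TCP pose, the force and the opening at its end, in the units of the state.
- robot.observe(): the state, without advancing time (a new reading comes with each control period).
- viewer.read_camera(name): name is "side" or "top" or "wrist"; returns the picture (384x512x3 uint8, blue, green, red); there is no depth.
- viewer.camera_model(name): a dict with "fx", "fy", "cx", "cy" (pixels), "pose" (4x4, takes a point from camera to world coordinates); the wrist camera has in their place "mount" (4x4, takes a point from camera to tool coordinates, whose origin is the TCP and whose axes are the flange's). Camera axes: x right, y up, looking along -z (the intrinsics and any distortion apply to the point x, -y, -z); pixel columns grow to the right and rows downward; lengths in m; the calibration is good to about 2 mm. A picture is of the moment at which its call begins: read the wrist's pose just before it. camera_model takes no time and is no camera call.
- robot.hand_in(): hands the job in, once; it reports no verdict.
The state is a dict: "time": time; "qpos": joint angles; "qvel": joint speeds; "joint_efforts": joint torques, N m; "tool_pos": TCP position; "tool_rot": TCP orientation; "contact_force": force on the tool from outside, world axes, zero at the start; "torque": the same for the moment, N m; "opening": finger opening in m.
Only numpy, scipy, OpenCV 4.12 (cv2) and the standard library are available. Lean on these libraries where they do the work, as an engineer would, in place of code of your own. Each camera call takes 0.05 s, during which the arm holds its last target. There are 200 camera calls.

TASK

The sample-tube carousel has been advanced one place too far. With a fingertip, lift the steel ratchet pawl out of the toothed wheel and tip it back until it stays open, push the wheel backward (counter-clockwise seen from above) by one of its upright posts by exactly one notch, then tip the pawl home again so that it drops fully into the notch. Grasp nothing, never turn the wheel forward or two notches back, leave the loose things around the carousel where they are, and finish clear of everything.

Things in the scene. Friction and masses are not known exactly. Their poses are not given: they have to be found in the camera images.
- carousel: Fixed white base of the tube carousel: a disc 224 mm across and 30 mm high with a square foot for the pawl on its own -y side. Origin on the wheel's axle at the work surface, z up. The teal wheel turns on it about z.
- wheel_top (a point): Centre of the wheel's flat top, 78 mm above the work surface, not turning. The wheel is 214 mm across. Capped tubes fixed in it in a ring of 42 mm radius rise to 113 mm above the work surface. Round the rim (radius 88 to 104 mm) stand 12 saw-teeth 10 mm high, one every 30 degrees, with notches 18 mm wide between them.
- wheel (a joint): Wheel angle in rad, growing counter-clockwise seen from above = backward, the way the closed pawl blocks. Starts within 0.02 of 0, a notch under the pawl; one notch is 0.524 rad (30 degrees). Light drag (1 to 2 N at a post); it stays where it is left. With the pawl in a notch there is about 0.03 rad of play either side.
- pawl (a joint): Pawl angle in rad: 0 = down, its 12 mm wide nose fully in the notch; grows as the nose lifts and the pawl tips outward, away from the axle, to a stop at 1.05. Let go below 0.45 it falls shut, above 0.7 it falls open and stays. With no notch under it the nose rests on a tooth (up to 0.35); pushing the wheel on backward then lets it drop into the next notch, where it blocks the wheel.
- pawl_hinge (a point): Middle of the pawl's hinge pin, on the base's own -y side, 140 mm from the axle and 38 mm above the work surface; the pin lies along the base's x. Two hinge cheeks beside it (40 mm apart over all) reach 52 mm above the work surface.
- pawl_tab (a point): Middle of the top edge of the pawl's steel finger tab. Pawl down: the tab stands upright 98 mm from the axle (its inner face at 95 mm), 24 mm wide (along the base's x), 5 mm thick, 45 mm tall, top 139 mm above the work surface; a push outward on its inner face (under 2 N) lifts it in an arc about the hinge: follow that arc. Fully open: top edge about 207 mm from the axle, 125 mm above the work surface.
- post1 (a point): Centre of the top of one of six equal white posts on the wheel: 12 mm thick, 45 mm tall, top 123 mm above the work surface, 75 mm from the axle, 60 degrees apart. With the wheel at 0, post1 lies on the base's own +x side and the pawl midway between two posts.
- post2 (a point): Centre of the top of the next post counter-clockwise from post1 (wheel at 0: 60 degrees from the base's x axis towards its y axis).
- jar_mid (a point): Centre of a loose specimen jar, 54 mm across and 65 mm high, a bystander.
- tape: Loose roll of paper tape lying flat, 68 mm across and 19 mm high, origin at the centre of its underside, a bystander.
- block: Loose clear tube block 34 x 66 x 45 mm, origin at the centre of its underside, a bystander.
- tube_mid (a point): Middle of a loose red-capped tube, 13 mm thick and 83 mm tall, standing in the clear block, a bystander.

How it is judged:
By the outcome, as a careful person would: the job done as asked, in the order asked, and still so for the second after the job is handed in, with the robot touching nothing.
It also fails if it takes over 61 s, if anything falls off the work surface, if the arm or the gripper's body presses on something with over 40 N, if the wrist force passes 120 N, or if a joint passes its speed limit or range.

## Working session

There is one attempt and no reset: what is moved stays moved. The work goes in short steps, Python scripts to look and compute and a shell command to move; the robot and the scene stay as the last step left them, time stands still between calls to the robot, and variables do not carry over. Pictures are saved under pics/ and viewed, about 8 in all and at most 12, crops included, and the job is handed in when it is done.

```bash
mkdir -p pics; ls
python3 - <<'E'
from cell import robot, viewer
import cv2
for n in ("top","side"):
    cv2.imwrite(f"pics/{n}0.png",cv2.resize(viewer.read_camera(n),(800,600),interpolation=cv2.INTER_CUBIC))
    m=viewer.camera_model(n);print(n,m)
print(robot.observe())
E
```

```text
pics
top {'fx': 374.88412913682754, 'fy': 374.88412913682754, 'cx': 254.46948708286087, 'cy': 191.51674181895942, 'pose': array([[-0.0116103 ,  0.9869842 , -0.16039759,  0.46102618],
       [-0.99964333, -0.00759855,  0.02560207, -0.02629197],
       [ 0.02405005,  0.16063762,  0.9867204 ,  1.16325144],
       [ 0.        ,  0.        ,  0.        ,  1.        ]])}
side {'fx': 483.7100876320231, 'fy': 483.7100876320231, 'cx': 258.48824733163093, 'cy': 196.9960166865858, 'pose': array([[-0.97304067,  0.15708315, -0.16886902,  0.42142737],
       [-0.22953876, -0.58832652,  0.77536047,  0.90937059],
       [ 0.02244595,  0.79321926,  0.6085223 ,  0.82236025],
       [ 0.        ,  0.        ,  0.        ,  1.        ]])}
{'time': 0.1, 'qpos': array([-1.25602769e+00,  3.42616011e-01,  1.52491404e+00, -1.65436334e-05,
        1.27537971e+00, -1.45972020e-01]), 'qvel': array([ 0.00115588, -0.00178801, -0.00380544,  0.00222832, -0.00061955,
        0.00118848]), 'joint_efforts': array([ 2.49306133e-03, -4.32002449e+01, -2.44695014e+01,  7.19764992e-02,
        5.25480928e-02, -3.32218860e-05]), 'tool_pos': array([ 0.23341401, -0.47012206,  0.40413612]), 'tool_rot': array([-3.14028726e+00, -1.75925366e-04,  4.60745371e-01]), 'contact_force': array([-0.08103504, -0.69778356, -0.47191235]), 'torque': array([ 0.0181939 , -0.02933261, -0.0049514 ]), 'opening': 0.09173233679351696}
```

View pics/top0.png

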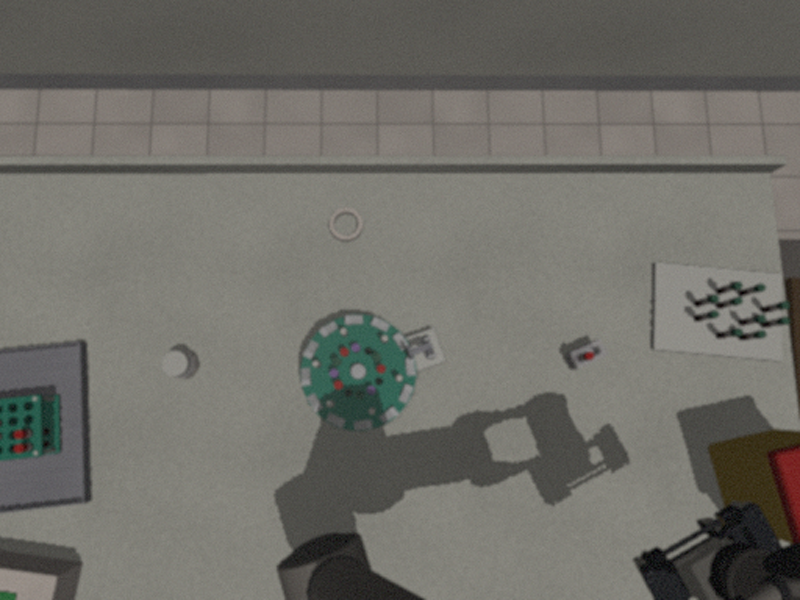

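View pics/side0.png

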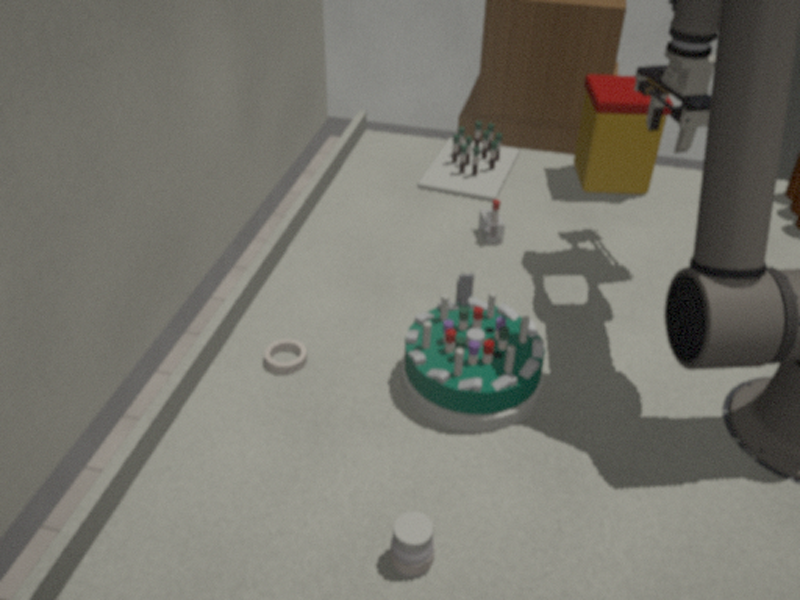

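Top view: wheel centre at (358,371), pawl foot at about (424,347), so on the -y world side. The jar is at (180,362), the tape at (346,224) and the block at (582,352). I'll measure from crops of the pictures I already have.

```bash
cat > h.py <<'E'
from cell import robot, viewer
import cv2, numpy as np
from scipy.spatial.transform import Rotation as R
def cam(n,o=None):
    m=viewer.camera_model(n)
    if 'pose' in m: P=np.array(m['pose'])
    else:
        T=np.eye(4);T[:3,:3]=R.from_euler('xyz',o['tool_rot']).as_matrix();T[:3,3]=o['tool_pos'];P=T@np.array(m['mount'])
    return m,P
def ray(n,u,v,z,o=None):
    m,P=cam(n,o);d=P[:3,:3]@np.array([(u-m['cx'])/m['fx'],-(v-m['cy'])/m['fy'],-1]);c=P[:3,3]
    return c+d*(z-c[2])/d[2]
def proj(n,p,o=None):
    m,P=cam(n,o);q=P[:3,:3].T@(np.asarray(p,float)-P[:3,3])
    return np.array([m['cx']-m['fx']*q[0]/q[2],m['cy']+m['fy']*q[1]/q[2]])
def base(cx,cy,a,p):   # carousel frame -> world
    c,s=np.cos(a),np.sin(a);return np.array([cx+c*p[0]-s*p[1],cy+s*p[0]+c*p[1],p[2]])
E
python3 - <<'E'
from h import *
a=cv2.imread('pics/top0.png')[300:440,290:450]; b=cv2.imread('pics/side0.png')[260:440,390:560]
cv2.imwrite('pics/crop0.png',np.hstack([cv2.resize(a,(400,350)),cv2.resize(b,(331,350))]) if 0 else cv2.resize(a,(640,560),interpolation=cv2.INTER_CUBIC))
s=.64
print(ray('top',358*s,371*s,.09), ray('top',424*s,347*s,.045))
print('jar',ray('top',176*s,363*s,.065),'tape',ray('top',346*s,224*s,.019),'block',ray('top',582*s,352*s,.045))
E
```

```text
[0.50390965 0.0194097  0.09      ] [ 0.54993739 -0.10469327  0.045     ]
jar [0.52319965 0.35675502 0.065     ] tape [0.80163653 0.04638608 0.019     ] block [ 0.53738899 -0.40848675  0.045     ]
```

View pics/crop0.png

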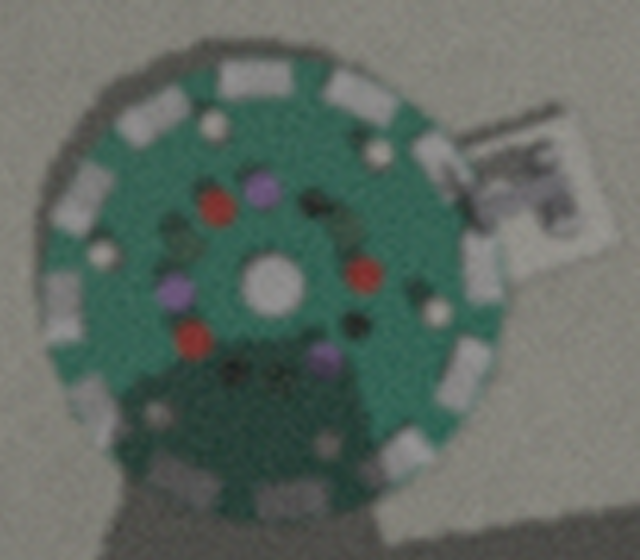

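Crop (4x, offset 290,300): post tops at (214,125), (378,152), (437,312), (327,444), (158,414) and (103,254). The tab is near (460,190) and the foot corners are near (560,105) and (615,240). I'll fit the pose to these.

Run:
```python
from h import *
from scipy.optimize import least_squares
px=np.array([(437,312),(378,152),(214,125),(103,254),(158,414),(327,444)])/4.+[290,300]; px=px*.64
# post at (437,312) and (378,152) straddle the pawl
def P(x,k):  # pawl at base -90deg, posts at -120 (clockwise side) and -60
    t=np.radians(-120+60*k)
    return base(*x,(.075*np.cos(t),.075*np.sin(t),.123))
f=lambda x:np.concatenate([proj('top',P(x,k))-px[k] for k in range(6)])
r=least_squares(f,[.504,.019,.35]);x=r.x;print(x,np.degrees(x[2]),np.abs(r.fun).max())
for n,p in dict(hinge=(0,-.14,.038),tab=(0,-.098,.139),center=(0,0,.078),fa=(-.03,-.17,.03)).items():
    w=base(*x,p);print(n,w.round(4),'crop',((proj('top',w)/.64-[290,300])*4).round(),'side800',(proj('side',w)/.64).round())
print('outdir',base(0,0,x[2],(0,-1,0)))
m,_=cam('wrist',robot.observe());print(m)
```

```text
[0.50326702 0.01903359 0.34128602] 19.554248320873498 0.28090289680267233
hinge [ 0.5501 -0.1129  0.038 ] crop [552. 189.] side800 [458. 308.]
tab [ 0.5361 -0.0733  0.139 ] crop [480. 203.] side800 [466. 274.]
center [0.5033 0.019  0.078 ] crop [274. 286.] side800 [474. 343.]
fa [ 0.5319 -0.1512  0.03  ] crop [631. 227.] side800 [471. 300.]
outdir [ 0.33469921 -0.94232502  0.        ]
{'fx': 281.18456405457584, 'fy': 281.18456405457584, 'cx': 252.2076599276433, 'cy': 192.54175006629828, 'mount': array([[ 2.53265971e-04,  9.50288498e-01,  3.11370689e-01,
         8.50711622e-02],
       [ 9.99999289e-01, -6.03514201e-04,  1.02850662e-03,
        -5.35842206e-04],
       [ 1.16529464e-03,  3.11370207e-01, -9.50287975e-01,
         1.92339748e-02],
       [ 0.00000000e+00,  0.00000000e+00,  0.00000000e+00,
         1.00000000e+00]])}
```

```bash
python3 -m creep '[[[21,30,0,0,0,6],[21,30,0,0,0,6],[21,30,0,0,0,6],[21,30,0,0,0,6],[21,30,0,0,0,6]]]' 1 10
python3 -m creep '[[[21,30,0,0,0,6],[21,30,0,0,0,6],[21,30,0,0,0,6],[21,30,0,0,0,6],[21,30,0,0,0,6]]]'
python3 -m creep '[[[21,30,0,0,0,6],[21,30,0,0,0,6],[21,30,0,0,0,6],[21,30,0,0,0,6],[0,0,0,0,0,0]]]'
python3 - <<'E'
from h import *
o=robot.observe(); I=viewer.read_camera('wrist');cv2.imwrite('pics/w1.png',cv2.resize(I,(800,600),interpolation=cv2.INTER_CUBIC))
print(o['tool_pos'],np.degrees(o['tool_rot']),o['qpos'],o['opening'])
x=(.50327,.01903,.34129)
for n,p in dict(hinge=(0,-.14,.038),tab=(0,-.098,.139),tabl=(-.012,-.098,.139),tabr=(.012,-.098,.139),tabbase=(0,-.095,.094),postL=(-.0375,-.065,.123),postR=(.0375,-.065,.123)).items():
    print(n,(proj('wrist',base(*x,p),o)/.64).round())
print('tip',(proj('wrist',o['tool_pos']-[0,0,.178],o)/.64).round())
E
```

```text
time: 0.52
tool_pos: [0.3372, -0.3198, 0.4013]
tool_rot: [-3.138, 0.001, 0.993]
contact_force: [0.7, -1.0, 0.4]
opening: 0.0629
time: 0.93
tool_pos: [0.4451, -0.1612, 0.4002]
tool_rot: [-3.135, -0.0, 1.542]
contact_force: [0.5, -0.8, 1.7]
opening: 0.0295
time: 1.35
tool_pos: [0.5338, -0.0289, 0.3987]
tool_rot: [-3.135, -0.003, 1.993]
contact_force: [-1.5, 0.1, -0.4]
opening: 0.001
[ 0.53383833 -0.02890812  0.39873699] [-1.79615019e+02 -1.69906301e-01  1.14194063e+02] [-0.19710124  0.36631811  1.50475922 -0.00155227  1.27770821 -0.61892345] 0.001013391261390355
hinge [374. 366.]
tab [370. 377.]
tabl [350. 376.]
tabr [390. 379.]
tabbase [374. 344.]
postL [315. 313.]
postR [435. 323.]
tip [396. 381.]
```

View pics/w1.png

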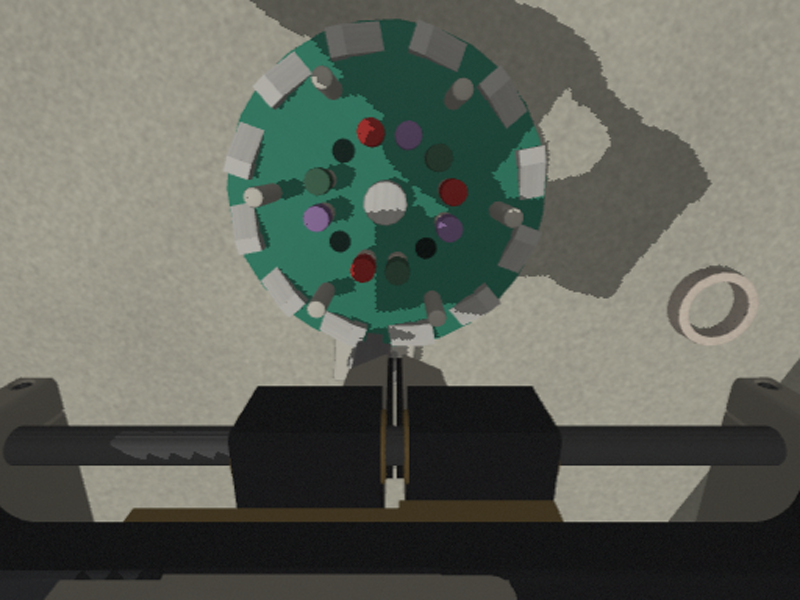

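The wrist view shows the posts where predicted, near (318,309) and (438,320). The fingers hide the tab at about (370,377). I'll step outward for a clear look at it.

```bash
python3 -m creep '[[[12,-32,0,0.5,0,-2.3],[12,-32,0,0,0,-2.3],[4,-16,0,0,0,0],[0,0,0,0,0,0],[0,0,0,0,0,0]]]'
python3 - <<'E'
from h import *
o=robot.observe(); I=viewer.read_camera('wrist');cv2.imwrite('pics/w2.png',cv2.resize(I[100:340,130:450],(800,600),interpolation=cv2.INTER_CUBIC))
np.save('o2.npy',np.concatenate([o['tool_pos'],o['tool_rot']]))
print(o['tool_pos'],np.degrees(o['tool_rot']))
x=(.50327,.01903,.34129)
for n,p in dict(hinge=(0,-.14,.038),tab=(0,-.098,.139),tabl=(-.012,-.098,.139),tabr=(.012,-.098,.139),tabbase=(0,-.095,.094),postL=(-.0375,-.065,.123),postR=(.0375,-.065,.123)).items():
    print(n,((proj('wrist',base(*x,p),o)-[130,100])*2.5).round())
print('tip',((proj('wrist',o['tool_pos']-[0,0,.178],o)-[130,100])*2.5).round())
E
```

```text
time: 1.82
tool_pos: [0.5598, -0.1138, 0.3964]
tool_rot: [-3.131, -0.013, 1.904]
contact_force: [-0.4, -0.2, -1.0]
opening: 0.0001
[ 0.55980841 -0.1137598   0.3963765 ] [-179.39367078   -0.7726087   109.07602633]
hinge [295. 185.]
tab [286. 134.]
tabl [251. 134.]
tabr [321. 134.]
tabbase [290. 108.]
postL [179.  33.]
postR [394.  32.]
tip [312. 366.]
```

View pics/w2.png

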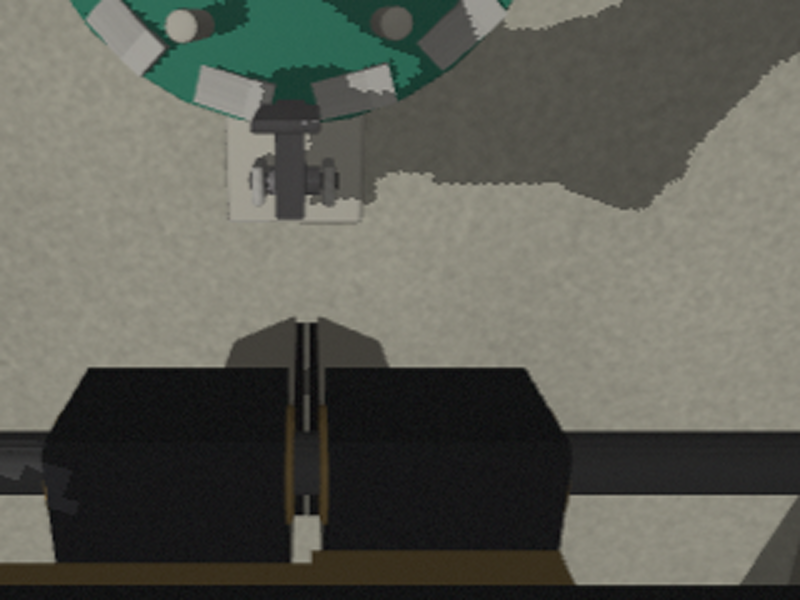

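The tab's top edge is at crop (286,127), predicted (286,134). The posts are at (182,25) and (397,22), about 2.5 mm further inward than the fit, so I'll split the difference. The shut tips measure about 37 x 19 mm.

```bash
cat > st.py <<'E'
from h import *
import sys
X=(.5028,.0204,.3413)
o=robot.observe();r=R.from_euler('xyz',o['tool_rot'])
tip=o['tool_pos']+r.apply([0,0,.178])
c,s=np.cos(X[2]),np.sin(X[2]);d=tip-[X[0],X[1],0];b=[c*d[0]+s*d[1],-s*d[0]+c*d[1]]
print('t',o['time'],'tip base mm',np.round(np.array([*b,tip[2]])*1000,1),'r,ang',round(1000*np.hypot(*b),1),round(np.degrees(np.arctan2(b[1],b[0])),1),'yaw-base',round(np.degrees(o['tool_rot'][2]-X[2]),1),'F base',np.round([c*o['contact_force'][0]+s*o['contact_force'][1],-s*o['contact_force'][0]+c*o['contact_force'][1],o['contact_force'][2]],1))
if len(sys.argv)>3:  # goal: base x y z mm, yaw-base deg
    g=[float(a) for a in sys.argv[1:]];w=base(*X,(g[0]/1000,g[1]/1000,g[2]/1000))
    yaw=X[2]+np.radians(g[3]) if len(g)>3 else o['tool_rot'][2]
    G=R.from_euler('xyz',[np.pi,0,yaw]);tcp=w-G.apply([0,0,.178])
    print('delta mm',np.round((tcp-o['tool_pos'])*1000,1),'rotvec',np.round((G*r.inv()).as_rotvec(degrees=True),2))
E
python3 st.py 0 -75 200 90
```

```text
t 1.8667 tip base mm [   6.9 -142.9  218.4] r,ang 143.1 -87.3 yaw-base 89.5 F base [-0.2  0.3  0.1]
delta mm [-31.8  63.3 -18.4] rotvec [-0.51 -0.84  0.45]
```

```bash
python3 -m creep '[[[-14,28,-8,-0.5,-0.8,0.4],[-14,28,-8,0,0,0],[-4,7,-2,0,0,0],[0,0,0,0,0,0]]]'
python3 st.py 0 -75 118 90
```

```text
time: 2.2
tool_pos: [0.5243, -0.0484, 0.3776]
tool_rot: [-3.141, -0.0, 1.908]
contact_force: [1.1, -0.3, 0.4]
opening: 0.0004
t 2.2 tip base mm [ -2.9 -71.9 199.6] r,ang 72.0 -92.3 yaw-base 89.8 F base [ 1.  -0.7  0.4]
delta mm [  3.6  -1.9 -81.6] rotvec [-0.01 -0.05  0.24]
```

```bash
python3 -m creep '[[[3,-2,-25,0,0,0.2],[0,0,-25,0,0,0],[0,0,-20,0,0,0],[0,0,-8,0,0,0],[0,0,0,0,0,0]]]'
python3 st.py 0 -75 118 90
python3 - <<'E'
from h import *
a=viewer.read_camera('side')[150:280,230:390]; b=viewer.read_camera('wrist')[60:330,100:420]
cv2.imwrite('pics/d1.png',np.hstack([cv2.resize(a,(400,325)),cv2.resize(b,(385,325))]))
E
```

```text
time: 2.62
tool_pos: [0.5279, -0.05, 0.3011]
tool_rot: [3.135, 0.005, 1.915]
contact_force: [-1.2, -0.5, -0.1]
opening: 0.0
t 2.6167 tip base mm [  1.2 -75.7 123.1] r,ang 75.7 -89.1 yaw-base 90.2 F base [-1.3 -0.  -0.1]
delta mm [ 0.  -0.3 -5.1] rotvec [ 0.16  0.44 -0.17]
```

View pics/d1.png

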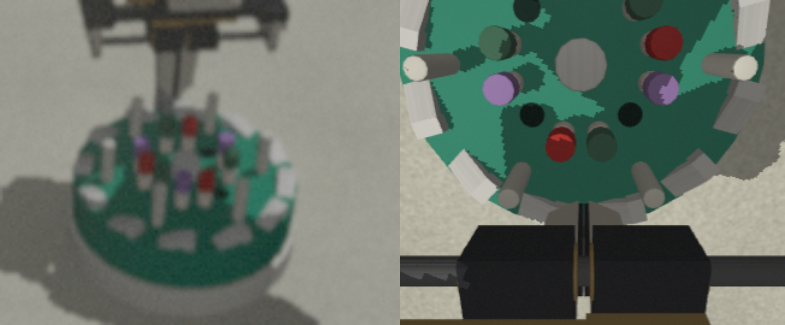

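The fingers are centred between the two pawl-side posts at crop (512,185) and (650,185), and nothing is touching. Now I'll follow the tab's arc outward.

```bash
python3 -m creep '[[[3,-9,-4,0.2,0.4,0],[3,-9,2,0,0,0],[3,-9,4,0,0,0],[3,-9,4,0,0,0]]]'
python3 st.py
python3 -m creep '[[[3,-9,1,0,0,0],[3,-9,1,0,0,0],[0,0,0,0,0,0]]]'
python3 st.py 0 -165 121 90
```

```text
time: 3.05
tool_pos: [0.542, -0.0886, 0.3125]
tool_rot: [3.135, 0.003, 1.917]
contact_force: [0.4, 0.6, -0.8]
opening: 0.0002
t 3.05 tip base mm [   1.7 -116.3  134.5] r,ang 116.4 -89.2 yaw-base 90.3 F base [ 0.5  0.4 -0.8]
time: 3.3
tool_pos: [0.5499, -0.1118, 0.3176]
tool_rot: [3.13, 0.008, 1.914]
contact_force: [0.0, -0.9, -0.3]
opening: 0.0003
t 3.3 tip base mm [   2.1 -141.7  139.6] r,ang 141.7 -89.2 yaw-base 90.1 F base [-0.2 -0.8 -0.3]
delta mm [  8.2 -23.3 -18.6] rotvec [ 0.19  0.75 -0.12]
```

```bash
python3 -m creep '[[[2,-6,-6,0.2,0.7,0],[2,-6,-4,0,0,0],[2,-6,-4,0,0,0],[0,0,0,0,0,0]]]'
python3 st.py 0 -165 121 90
python3 - <<'E'
from h import *
a=viewer.read_camera('side')[130:260,230:390]; b=viewer.read_camera('wrist')[60:330,100:420]
cv2.imwrite('pics/d2.png',np.hstack([cv2.resize(a,(400,325)),cv2.resize(b,(385,325))]))
E
```

```text
time: 3.63
tool_pos: [0.5563, -0.1323, 0.302]
tool_rot: [-3.141, -0.001, 1.913]
contact_force: [-0.9, -0.3, -0.4]
opening: 0.0003
t 3.6333 tip base mm [  -0.8 -161.6  124. ] r,ang 161.6 -90.3 yaw-base 90.1 F base [-1.  -0.  -0.4]
delta mm [ 1.7 -2.8 -3. ] rotvec [-0.04 -0.05 -0.07]
```

View pics/d2.png

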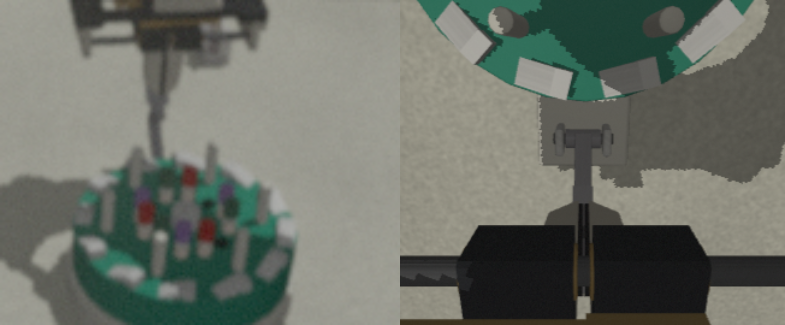

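The pawl arm now stretches outward past its hinge, crop (583,180), with the tab at the fingertips. It is past 0.7, so I'll retreat and check that it stays open.

```bash
python3 -m creep '[[[2,-5,0,0,0,0],[0,0,0,0,0,0],[-5,13,12,0,0,0],[-8,22,15,0,0,0],[-8,22,10,0,0,0]]]'
python3 st.py 0 -76 165 90
```

```text
time: 4.15
tool_pos: [0.5372, -0.0809, 0.338]
tool_rot: [-3.138, -0.003, 1.91]
contact_force: [1.2, 0.7, -0.5]
opening: 0.0003
t 4.15 tip base mm [  -2.1 -106.5  160. ] r,ang 106.5 -91.1 yaw-base 89.9 F base [ 1.4  0.3 -0.5]
delta mm [-9.  29.7  5. ] rotvec [-0.1  -0.24  0.12]
```

```bash
python3 -m creep '[[[-8,25,0,0,0,0],[0,4,-15,0,0,0],[0,0,-22,0,0,0],[0,0,-18,0,0,0],[0,0,0,0,0,0]]]'
python3 st.py 0 -76 100 90
python3 - <<'E'
from h import *
a=viewer.read_camera('top')[180:300,170:330]; b=viewer.read_camera('side')[130:270,220:400]
cv2.imwrite('pics/d3.png',np.hstack([cv2.resize(a,(420,315)),cv2.resize(b,(380,315))]))
E
```

```text
time: 4.57
tool_pos: [0.5278, -0.0453, 0.2876]
tool_rot: [3.135, 0.002, 1.916]
contact_force: [-0.6, 0.2, -0.4]
opening: 0.0006
t 4.5667 tip base mm [  2.7 -70.5 109.6] r,ang 70.6 -87.8 yaw-base 90.2 F base [-0.5  0.4 -0.4]
delta mm [ 0.4 -5.9 -9.6] rotvec [-0.04  0.38 -0.22]
```

View pics/d3.png

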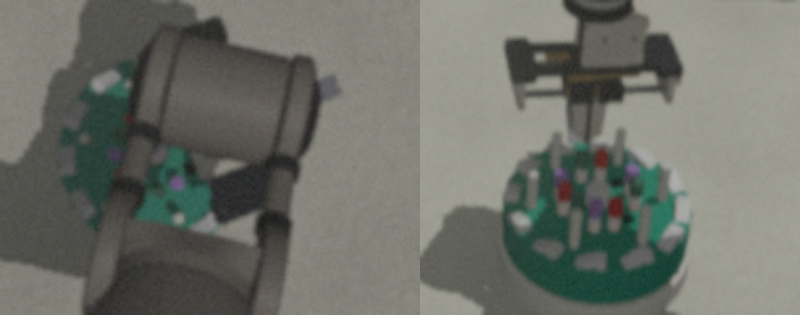

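The top view shows the tab sticking out at (328,88), so the pawl stays open. Now I'll lower between the posts and push the post at base -60° counter-clockwise.

```bash
python3 -m creep '[[[0,-6,-9,0,0.4,0],[0,0,0,0,0,0],[7,3,0,0,0,6],[0,0,0,0,0,0]]]'
python3 st.py
python3 -m creep '[[[7,4,0,0,0,6],[6.5,4.7,0,0,0,6],[6,5.4,0,0,0,6],[0,0,0,0,0,0]]]'
python3 st.py 49 -58 100 130
```

```text
time: 5.0
tool_pos: [0.5371, -0.0506, 0.2839]
tool_rot: [3.134, 0.005, 2.022]
contact_force: [-0.8, 1.0, -0.3]
opening: 0.0004
t 5.0 tip base mm [  9.9 -79.1 105.9] r,ang 79.7 -82.8 yaw-base 96.3 F base [-0.4  1.2 -0.3]
time: 5.33
tool_pos: [0.5565, -0.0385, 0.2852]
tool_rot: [3.136, 0.006, 2.337]
contact_force: [0.4, 0.0, -1.0]
opening: 0.0004
t 5.3333 tip base mm [ 32.2 -74.  107.2] r,ang 80.7 -66.5 yaw-base 114.3 F base [ 0.4 -0.1 -1. ]
delta mm [11.9 20.6 -7.2] rotvec [-0.04  0.44 15.67]
```

```bash
python3 -m creep '[[[5,6,-2,0,0.4,6],[4,6,-3,0,0,6],[0,0,0,0,0,0]]]'
python3 st.py 49 -58 100 130
python3 - <<'E'
from h import *
o=robot.observe();np.save('o4.npy',np.concatenate([o['tool_pos'],o['tool_rot']]))
I=viewer.read_camera('wrist');cv2.imwrite('pics/w4raw.png',I);cv2.imwrite('pics/w4.png',cv2.resize(I[0:300,60:460],(800,600),interpolation=cv2.INTER_CUBIC))
E
```

```text
time: 5.58
tool_pos: [0.5654, -0.0281, 0.2817]
tool_rot: [-3.141, 0.003, 2.538]
contact_force: [0.4, 0.2, -0.4]
opening: 0.0005
t 5.5833 tip base mm [ 43.  -67.2 103.7] r,ang 79.8 -57.4 yaw-base 125.9 F base [ 0.4  0.  -0.4]
delta mm [ 3.  10.3 -3.7] rotvec [0.11 0.15 4.13]
```

View pics/w4.png

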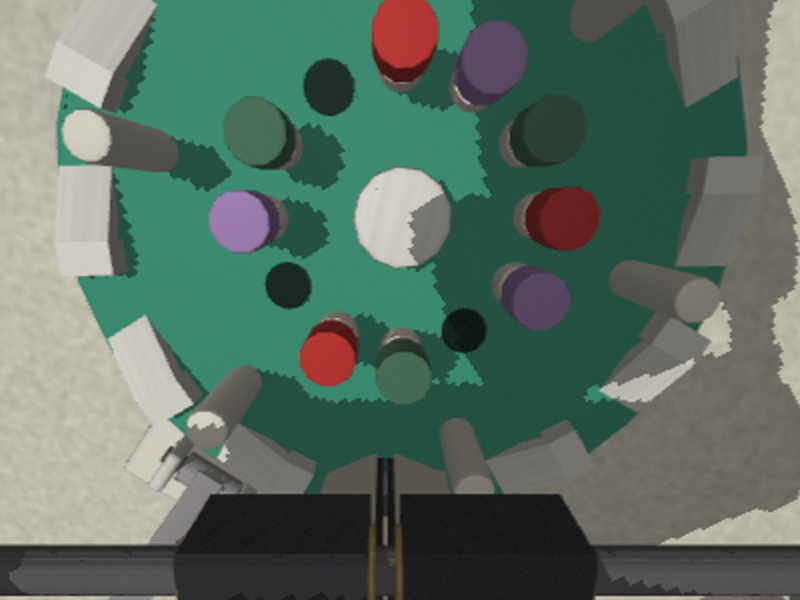

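Post tops in the crop (2x, offset 60,0): left (88,135), lower left (208,427), right (697,300), pushed about (473,487). The pawl lies open at the lower left. I'll fit the wheel angle.

```bash
cat > fit.py <<'E'
from h import *
from scipy.optimize import least_squares
def fit(of,obs,a0,n='wrist'):
    v=np.load(of);o=dict(tool_pos=v[:3],tool_rot=v[3:])
    def f(x):
        e=[]
        for ang,(u,w) in obs.items():
            t=np.radians(ang)+x[2]
            e.append(proj(n,base(x[0],x[1],.3413,(.075*np.cos(t),.075*np.sin(t),.123)),o)-[u,w])
        return np.concatenate(e)
    r=least_squares(f,[.503,.02,a0]);print(r.x.round(4),'deg',np.degrees(r.x[2]).round(2),'res',r.fun.round(1))
E
python3 - <<'E'
from fit import *
c=lambda u,v:(u/2+60,v/2)
fit('o4.npy',{180:c(88,135),-120:c(208,427),0:c(697,300)},.4)
fit('o4.npy',{180:c(88,135),-120:c(208,427),0:c(697,300),-60:c(473,487)},.4)
# same measure for the start picture w1 (tool pose known)
np.save('o1.npy',np.r_[.53383833,-.02890812,.39873699,np.radians([-179.615,-.1699,114.194])])
k=.64
fit('o1.npy',{-120:(317*k,309*k),180:(254*k,198*k),0:(512*k,216*k)},0.)
E
```

```text
[0.5027 0.0221 0.3721] deg 21.32 res [-0.  -0.4 -0.5  0.8  0.5 -0.1]
[0.5025 0.0222 0.3729] deg 21.36 res [-0.4 -0.8 -0.7  0.5  0.4 -0.7  0.9  1.9]
[0.503  0.0219 0.0136] deg 0.78 res [-0.2  0.3 -0.8 -0.1  0.9  0. ]
```

```bash
python3 -m creep '[[[1.5,2.2,0,0,0,1.5],[1.5,2.2,0,0,0,1.5],[1.5,2.2,0,0,0,1.5],[0,0,0,0,0,0],[0,0,0,0,0,0]]]'
python3 st.py
python3 - <<'E'
from h import *
o=robot.observe();np.save('o5.npy',np.concatenate([o['tool_pos'],o['tool_rot']]))
I=viewer.read_camera('wrist');cv2.imwrite('pics/w5raw.png',I);cv2.imwrite('pics/w5.png',cv2.resize(I[0:300,60:460],(800,600),interpolation=cv2.INTER_CUBIC))
E
```

```text
time: 6.05
tool_pos: [0.5691, -0.0228, 0.2826]
tool_rot: [-3.141, 0.003, 2.603]
contact_force: [-1.1, -0.4, -0.4]
opening: 0.0002
t 6.05 tip base mm [ 48.2 -63.5 104.6] r,ang 79.7 -52.8 yaw-base 129.6 F base [-1.2 -0.  -0.4]
```

View pics/w5.png

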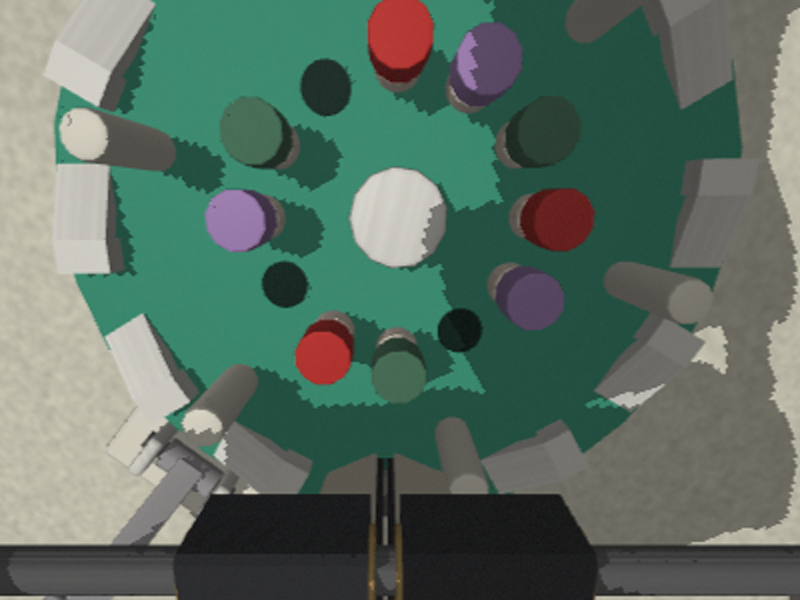

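Post tops are now at left (83,134), lower left (203,422) and right (690,300). That is 10 pictures viewed; for the rest I'll rely mostly on numeric tracking.

Run:
```python
from fit import *
c=lambda u,v:(u/2+60,v/2)
fit('o5.npy',{180:c(83,134),-120:c(203,422),0:c(690,300)},.4)
```

```text
[0.5024 0.0221 0.4336] deg 24.84 res [ 0.4 -1.  -0.6  1.9  0.2 -0.4]
```

```bash
cat > trk.py <<'E'
from fit import *
P5=np.float32([(83/2+60,67),(203/2+60,211),(690/2+60,150)])
def go(a,b,of):
    A=cv2.cvtColor(cv2.imread(a),6);B=cv2.cvtColor(cv2.imread(b),6)
    p,s,e=cv2.calcOpticalFlowPyrLK(A,B,P5.reshape(-1,1,2),None,winSize=(19,19),maxLevel=2)
    p=p.reshape(-1,2);print((p-P5).round(1).tolist(),s.ravel())
    fit(of,{180:p[0],-120:p[1],0:p[2]},.45)
E
python3 -m creep '[[[1.3,2.2,0,0,0,1.5],[1.3,2.2,0,0,0,1.5],[0,0,0,0,0,0],[0,0,0,0,0,0]]]'
python3 st.py
python3 - <<'E'
from trk import *
o=robot.observe();np.save('o6.npy',np.concatenate([o['tool_pos'],o['tool_rot']]))
cv2.imwrite('pics/w6raw.png',viewer.read_camera('wrist'))
go('pics/w5raw.png','pics/w4raw.png','o4.npy')
go('pics/w5raw.png','pics/w6raw.png','o6.npy')
E
```

```text
time: 6.43
tool_pos: [0.5718, -0.0182, 0.2827]
tool_rot: [-3.14, 0.003, 2.66]
contact_force: [-0.4, -0.8, -0.3]
opening: 0.0006
t 6.4333 tip base mm [ 52.3 -60.1 104.7] r,ang 79.6 -49.0 yaw-base 132.9 F base [-0.6 -0.7 -0.3]
[[1.2999999523162842, 0.4000000059604645], [1.7999999523162842, 0.20000000298023224], [11.100000381469727, 2.200000047683716]] [1 1 1]
[0.5033 0.0231 0.3671] deg 21.04 res [ 3.5 -1.5  1.6  2.4 -5.2 -1.9]
[[-1.600000023841858, 1.5], [-0.20000000298023224, 1.2999999523162842], [-1.2999999523162842, -0.699999988079071]] [1 1 1]
[0.5024 0.022  0.4982] deg 28.54 res [ 0.4 -0.7 -0.9  1.5  0.3 -0.4]
```

```bash
python3 -m creep '[[[0.7,1.2,0,0,0,0.8],[0,0,0,0,0,0],[0,0,0,0,0,0]]]'
python3 st.py
python3 - <<'E'
from trk import *
o=robot.observe();np.save('o7.npy',np.concatenate([o['tool_pos'],o['tool_rot']]))
cv2.imwrite('pics/w7raw.png',viewer.read_camera('wrist'))
go('pics/w5raw.png','pics/w7raw.png','o7.npy')
E
```

```text
time: 6.73
tool_pos: [0.5725, -0.0169, 0.2827]
tool_rot: [-3.14, 0.003, 2.675]
contact_force: [0.2, -0.4, -0.2]
opening: 0.0002
t 6.7333 tip base mm [ 53.4 -59.  104.7] r,ang 79.6 -47.9 yaw-base 133.7 F base [ 0.1 -0.4 -0.2]
[[-2.4000000953674316, 2.0], [-0.5, 1.7999999523162842], [-1.5, -1.5]] [1 1 1]
[0.5023 0.022  0.5174] deg 29.64 res [ 0.5 -0.6 -0.7  1.3  0.2 -0.4]
```

```bash
python3 -m creep '[[[-3,-5,0,0,0,-3],[0,-2,20,0,0,-3],[0,0,25,0,0,0],[0,0,20,0,0,-6],[0,0,0,0,0,-6]]]'
python3 st.py 0 -232 165 90
```

```text
time: 7.2
tool_pos: [0.569, -0.0237, 0.3487]
tool_rot: [-3.141, -0.001, 2.351]
contact_force: [0.4, -0.3, -0.5]
opening: 0.0006
t 7.2 tip base mm [ 47.4 -63.5 170.7] r,ang 79.2 -53.2 yaw-base 115.1 F base [ 0.3 -0.4 -0.5]
delta mm [  11.5 -174.6   -5.7] rotvec [ -0.05  -0.06 -25.14]
```

```bash
python3 -m creep '[[[2,-30,0,0,0,-6],[2,-30,0,0,0,-6],[2,-30,0,0,0,-6],[2,-30,0,0,0,-6],[2,-30,0,0,0,0]]]'
python3 -m creep '[[[1,-18,0,0,0,0],[0,0,0,0,0,0],[0,0,0,0,0,0]]]'
python3 st.py 0 -232 105 90
python3 - <<'E'
from h import *
o=robot.observe();print(o['tool_pos'],np.degrees(o['tool_rot']));np.save('o8.npy',np.concatenate([o['tool_pos'],o['tool_rot']]))
I=viewer.read_camera('wrist');cv2.imwrite('pics/w8raw.png',I);cv2.imwrite('pics/w8.png',cv2.resize(I[60:330,80:440],(800,600),interpolation=cv2.INTER_CUBIC))
E
```

```text
time: 7.62
tool_pos: [0.5793, -0.1722, 0.3523]
tool_rot: [3.135, 0.001, 1.915]
contact_force: [0.6, -0.1, -0.4]
opening: 0.0003
time: 7.87
tool_pos: [0.5801, -0.1971, 0.3522]
tool_rot: [3.133, 0.003, 1.907]
contact_force: [-0.2, -0.3, 0.3]
opening: 0.0004
t 7.8667 tip base mm [   1.5 -231.4  174.2] r,ang 231.4 -89.6 yaw-base 89.7 F base [-0.3 -0.2  0.3]
delta mm [  0.4  -1.1 -69.2] rotvec [-0.01  0.49  0.31]
[ 0.58007711 -0.19714129  0.35217028] [1.79534071e+02 1.56767046e-01 1.09243512e+02]
```

View pics/w8.png

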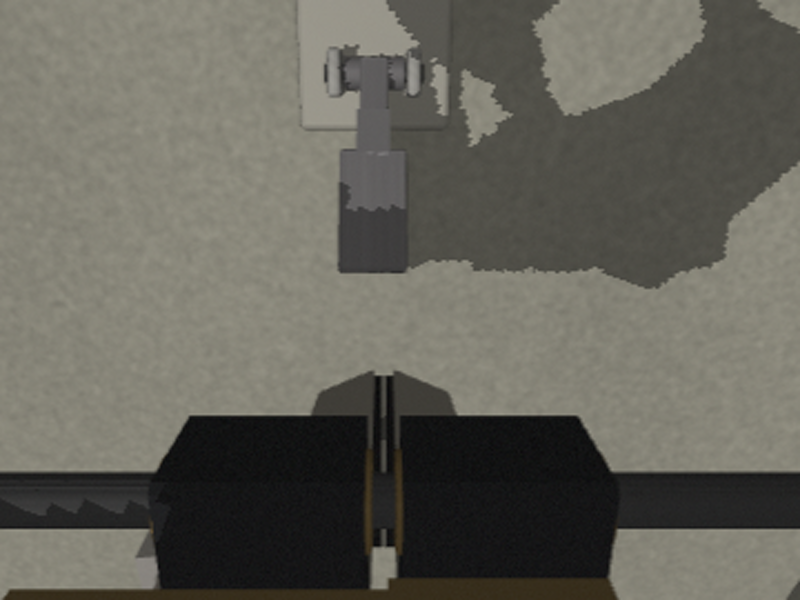

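The open pawl's tab spans crop (340–407, 150–272) and is centred in front of the fingers. I'll lower just outside it and push it inward.

```bash
python3 -m creep '[[[0,-1,-25,0,0.4,0.3],[0,0,-25,0,0,0],[0,0,-15,0,0,0],[0,0,0,0,0,0]]]'
python3 st.py 
python3 -m creep '[[[-4,11.3,0,0,0,0],[-4,11.3,0,0,0,0],[-4,11.3,0,0,0,0],[-3,9,0,0,0,0],[0,0,0,0,0,0]]]'
python3 st.py 0 -148 105 90
```

```text
time: 8.25
tool_pos: [0.5805, -0.193, 0.2873]
tool_rot: [3.136, 0.003, 1.917]
contact_force: [-1.1, 1.1, -0.9]
opening: 0.0003
t 8.25 tip base mm [   2.7 -227.6  109.3] r,ang 227.6 -89.3 yaw-base 90.3 F base [-0.7  1.4 -0.9]
time: 8.67
tool_pos: [0.565, -0.1432, 0.2897]
tool_rot: [3.135, 0.003, 1.922]
contact_force: [1.0, 0.1, 0.6]
opening: 0.0004
t 8.6667 tip base mm [   5.1 -175.5  111.7] r,ang 175.5 -88.3 yaw-base 90.5 F base [ 1.  -0.2  0.6]
delta mm [-12.7  24.1  -6.7] rotvec [ 0.01  0.43 -0.55]
```

```bash
python3 -m creep '[[[-5,8,-2,0,0.4,-0.5],[-4,8,-2,0,0,0],[-2.5,7,0,0,0,0],[0,0,0,0,0,0]]]'
python3 st.py 0 -148 105 90
```

```text
time: 9.0
tool_pos: [0.5525, -0.1171, 0.2872]
tool_rot: [3.14, 0.002, 1.913]
contact_force: [0.4, 0.2, 0.2]
opening: 0.0005
t 9.0 tip base mm [   1.2 -146.6  109.2] r,ang 146.6 -89.5 yaw-base 90.1 F base [0.4 0.1 0.2]
delta mm [-0.2 -2.  -4.2] rotvec [ 0.08  0.16 -0.07]
```

```bash
python3 -m creep '[[[4,-11,0,0,0,0],[8,-23,0,0,0,0],[8,-23,10,0,0,0],[2,-6,30,0,0,0],[0,0,30,0,0,0]]]'
python3 -m creep '[[[0,0,30,0,0,0],[0,0,0,0,0,0],[0,0,0,0,0,0]]]'
python3 st.py
python3 - <<'E'
from h import *
o=robot.observe();np.save('o9.npy',np.concatenate([o['tool_pos'],o['tool_rot']]))
I=viewer.read_camera('wrist');cv2.imwrite('pics/w9raw.png',I)
S=viewer.read_camera('side');cv2.imwrite('pics/s9raw.png',S)
a=cv2.resize(I[0:190,160:360],(480,456),interpolation=cv2.INTER_CUBIC);b=cv2.resize(S[165:255,255:350],(320,304),interpolation=cv2.INTER_CUBIC)
s0=cv2.resize(cv2.imread('pics/side0.png'),(512,384),interpolation=cv2.INTER_AREA)[165:255,255:350]
c=cv2.resize(s0,(320,304),interpolation=cv2.INTER_CUBIC)
H=np.zeros((600,800,3),np.uint8);H[:456,:480]=a;H[:300,480:]=b[:300];H[300:,480:]=c[:300]
cv2.imwrite('pics/fin.png',H)
X=(.5028,.0215,.3413)
for th in (0,.1,.2,.35):
    y=lambda r,h:(0,-.14+ -(r*np.cos(th)+h*np.sin(th)),.038+h*np.cos(th)-r*np.sin(th))
    w=base(*X,y(-.0395,.101));print(th,'wrist crop',((proj('wrist',w,o)-[160,0])*2.4).round(),'side crop',((proj('side',w)-[255,165])*3.37+[480,0]).round())
E
```

```text
time: 9.42
tool_pos: [0.5745, -0.1846, 0.3526]
tool_rot: [-3.134, -0.006, 1.916]
contact_force: [0.2, -0.1, 0.2]
opening: 0.0005
time: 9.67
tool_pos: [0.5758, -0.1903, 0.3899]
tool_rot: [-3.141, 0.003, 1.911]
contact_force: [0.1, 0.1, -0.2]
opening: 0.0003
t 9.6667 tip base mm [  -1.8 -223.5  211.9] r,ang 223.5 -90.5 yaw-base 89.9 F base [ 0.2  0.1 -0.2]
0 wrist crop [228. 109.] side crop [626.  34.]
0.1 wrist crop [228. 144.] side crop [624.  22.]
0.2 wrist crop [228. 181.] side crop [621.  12.]
0.35 wrist crop [228. 236.] side crop [618.  -2.]
```

View pics/fin.png

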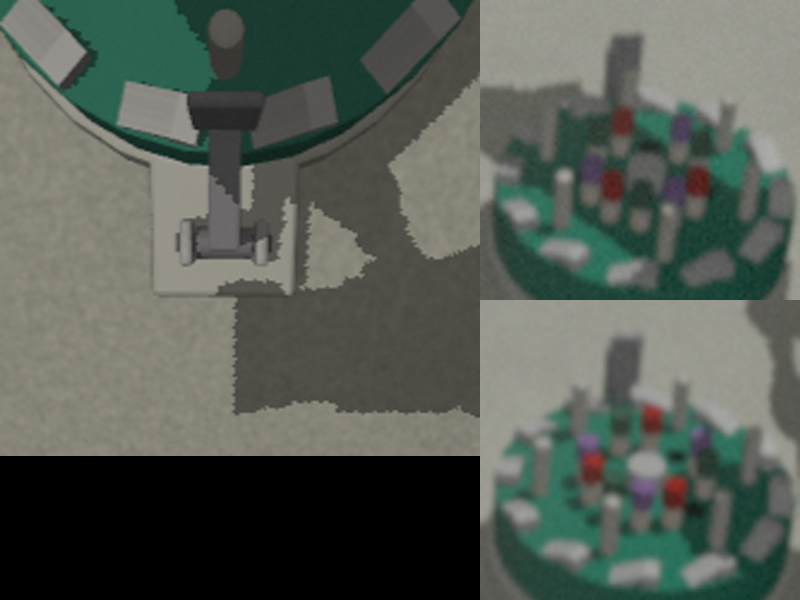

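The pawl stands upright again. In the side view its tab top is at y≈35, against 36 in the start picture (lower right), and resting on a tooth would show as 12 px or more. A post now sits directly in front of the pawl at (227,30), which is one notch back. The arm is clear, so I'm handing in.

```bash
python3 -c "
from cell import robot
print(robot.observe()['contact_force']);print(robot.hand_in())"
```

```text
[ 0.08357073 -0.4272239  -0.58217294]
the job is handed in; nothing more can be done
None
```

I finished the job in order and handed it in at about 9.8 s of the 61 s allowed. With the gripper shut I did three things:
1. **Opened the pawl:** I tipped it outward until it stayed open by itself.
2. **Turned the wheel:** I pushed it backward one notch by a post. It measured about 29.6° in the wrist camera, against 30° for one notch.
3. **Closed the pawl:** I pushed the tab back inward until the pawl fell shut, then retreated.

**Last checks:**
- **Pawl:** in the side view the tab top is within about 1 px of its starting height, so I take the pawl as fully in the notch. In the wrist view the tab read roughly 5 mm nearer the axle than predicted. That is the same direction as the 2–3 mm camera offset I had seen all along, but larger.
- **Wheel:** a post now stands directly in front of the pawl, which is what one notch back should look like.
- **Robot:** the fingertips ended about 210 mm above the work surface, with no contact force beyond sensor noise.
- **Loose things:** I kept well away from the jar, tape and block but did not check them again at the end.

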